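Drift the microscope plate into line and bolt it down

ROBOT

A 6-joint arm with a two-finger parallel gripper is mounted at the origin on a cart in front of the work surface, level with it; the furniture and walls round the work are solid. World frame = base frame: x ahead of the robot, y to its left, z up, the work surface at z = 0. Lengths are in m, angles in rad, forces in N, time in s.
With the tool pointing down it reaches from about 0.275 to 0.75 m from the base axis. Payload 10.2 kg.
Tool frame: the origin (TCP) lies at the very end of the fingers, on their centre line; the grasp point (between the pads) lies 19 mm behind it; z points along the fingers, y is the line along which they close (so a half turn about z gives the same grasp; the last joint's range is limited). The gripper opens to 85 mm and grips with 20 to 120 N. Pads are 22 mm wide; open, the fingers measure 114 mm over their backs; the gripper's body (76 mm by 85 mm) begins 54 mm behind the grasp point. The pads swing forward as they close: fully open they stand 13 mm farther back than shut.
Start: joints at [-1.453, 0.313, 1.498, -0, 1.331, -0.223], TCP at [0.175, -0.495, 0.231] pointing down, gripper open.
Joint ranges: [-2.94, 2.94], [-0.97, 2.17], [0.19, 2.56], [-1.23, 4.37], [0.02, 3.11], [-2.88, 2.88]. Speed limits (rad/s): [2.39, 2.39, 3.01, 3.14, 3.14, 3.14].

INTERFACE

Orientations are given as a rotation vector (axis times angle).
In Python, from workcell import robot gives the robot as it stands.
- The arm moves only by the shell command python3 -m handwheel 'ROWS' [OPENING]. ROWS is JSON, a list of rows, each a list of 6 numbers: the shift along the tool's x, y, z in units of 30 mm (1.0 is 30 mm), then the turn, a rotation vector about the tool's x, y, z in units of 5 degrees (1.0 is 5 degrees). A call has 1 to 5 rows; each row is the pose to reach, as a shift and turn from the pose commanded when the call began, along the tool's axes at that moment; what a row does not reach only later rows make up. A row lasts 1/12 s, in which the tool goes at most 41.7 mm and 7.16 degrees, less where a joint would pass 70% of its speed; a pose out of reach is approached as far as the arm can. A call with a gripper value outside its range is refused whole. OPENING is the closure in counts, from 0 (fully open) to 255 (shut), set as the call begins (- or left out, the last holds). The fingers move at their own pace and stop on an object; the grip force is fixed at half the most. Time passes only in rows, so rows that repeat a pose let the fingers close. It gives the time, the measured TCP pose, the force, the opening and the grip force at its end, in the units of the state.
- robot.read_state(): the state, without advancing time (a new reading comes with each control period).
- robot.snapshot(name): name is "scene" or "side" or "wrist"; returns the picture (384x512x3 uint8, blue, green, red); there is no depth.
- robot.camera_info(name): a dict with "camera_matrix" (3x3 intrinsics, pixels), "dist" ([k1, k2, p1, p2, k3] as OpenCV has them; the pictures are not rectified), "rvec" (rotation vector, rad) and "tvec" (3), from world to camera coordinates, as OpenCV has them. Camera axes: x right, y down, z forward; pixel columns grow to the right and rows downward; lengths in m; the calibration is good to about 2 mm. A picture is of the moment at which its call begins: read the wrist's pose just before it. camera_info takes no time and is no camera call; for the wrist camera it gives the pose at the moment of the call.
- robot.hand_in(): hands the job in; it is judged then, once.
Trained networks look in the newest picture that a camera, given by its name, has taken for a name from the list of things; names that differ only in an ending like _2 or _b are one class to them, and where a whole thing is asked for, a point or a joint stands for the part that bears it (a point fixed in the world has none). Each returns a list of dicts, best first, with "score" (0 to 1); they miss things now and then, are a little off and sometimes report something else, mostly with a low value. They report only what shows in the picture. A call takes as long as a camera call.
- robot.search_frame(camera, name): "rect" ([left, top, right, bottom] as shares, 0 to 1, of the picture: columns of its width, rows of its height, round what is visible of it).
- robot.regions_of(camera, name): "region" (384x512 bool, what is visible of it) and "rect" ([left, top, right, bottom] as shares, 0 to 1, of the picture: columns of its width, rows of its height, round what is visible of it).
The state is a dict: "time_s": time; "joint_positions": joint angles; "dq": joint speeds; "tau": joint torques, N m; "tool_pos": TCP position; "orientation": TCP orientation; "force": force on the tool from outside, world axes, zero at the start; "wrist_torque": the same for the moment, N m; "opening": opening from 0.0 (shut) to 1.0 (fully open); "grasp_force": force on a finger pad.
Only numpy, scipy, OpenCV 4.12 (cv2) and the standard library are available. Lean on these libraries where they do the work, as an engineer would, in place of code of your own. Each camera call takes 0.05 s, during which the arm holds its last target. There are 200 camera calls.

TASK

The microscope's mounting plate is held on its bench rail by one bolt and has swung out of line with the rail's free bore. Take the tapered drift from the rack, slip its point down through the plate's bore and on through the rail's bore below, leaning along the line of the two offset bores, lever it upright and press it fully home so that the two bores come into line. Then draw it out, stand it back in a seat of the rack, and put the loose bolt from the rack through both bores until its collar sits on the plate; leave it standing there, keep off the microscope and leave everything else on the bench where it is.

Things in the scene. Friction and masses are not known exactly. Their poses are not given: they have to be found in the camera images.
- rail: the bench rail: a fixed grey steel U-channel 60 mm wide, open below down to the bench, its 5 mm web at the top, 61 mm above the bench. Origin on the bench under its free bore; z up, y along the rail (microscope towards -y, rail's end 40 mm away at +y), x across it, away from the robot.
- rail_bore (a point): centre of the rail's free bore, a plain 16 mm hole through the web, at the web's top face; axes as rail. The web reaches from z = -5 mm to 0 in this frame.
- plate_bore (a point): centre of the 16 mm through bore in the 60 mm wide tongue of the aluminium mounting plate, at the plate's top face, always 20 mm above rail_bore: plate 5 mm thick, then an open 15 mm gap (rubber pads) above the rail. At the start it lies 11 to 15 mm from the rail's bore, towards +x of the rail, so the line through both bores leans 30 to 36 degrees, its top away from the robot.
- plate (a joint): angle (rad) of the mounting plate about the bolt that is already in, 120 mm from the bore. 0: bores in line, edges of tongue and rail flush; positive: the plate's bore is away from the robot. Starts at 0.098 to 0.118. Stiff: about 3.3 N at the bore moves it, and it stays where it is left.
- drift_grip (a point): middle of the steel drift's hexagonal grip, 60 mm long, 19 mm across flats (z away from the point, x to a corner, flats face 30, 90 and 150 degrees from x). Below it along -z: grip to 30 mm, collar of 26 mm diameter to 35 mm, parallel 15 mm part to 53 mm, even taper to a blunt 4 mm point at 113 mm. 0.2 kg. It stands point down in a seat of the rack, collar on the rack's top.
- drift_collar (a point): centre of the underside of the drift's collar, 35 mm below drift_grip; axes as there. Pressed home, the collar lies on the plate's top face and the point hangs about 3 mm above the bench.
- drift_tip (a point): end of the drift's point, 113 mm from drift_grip; axes as there.
- bolt_head (a point): middle of the loose steel bolt's hexagonal head, 36 mm tall, 19 mm across flats (z up, x to a corner, flats face 30, 90 and 150 degrees from x). Under the head a collar, 26 mm diameter, 4 mm thick, underside 22 mm below this point; then a 12 mm shank, 46 mm long, its last 6 mm narrowing to 7 mm. 0.12 kg. In the rack's other seat; its head is shorter than the drift's grip.
- bolt_collar (a point): centre of the underside of the loose bolt's collar, 22 mm below bolt_head; axes as there.
- seat_a (a point): centre of one seat of the grey rack, at its top face 90 mm above the bench: a plain 18 mm through hole in a 10 mm shelf, open below. The rack (150 x 60 mm, 90 mm tall) is fixed; its x axis runs along its length, from seat_a to seat_b.
- seat_b (a point): centre of the rack's other seat, 90 mm from seat_a along the rack's x axis, alike.
- microscope: the microscope, 252 mm tall, fixed on the mounting plate and moving with it, on the far side of the bolt that is already in; its near side is about 155 mm from the plate's bore. Origin under the middle of its base.
- screwdriver: small screwdriver lying on the bench, 18 x 132 x 18 mm, origin under its middle. A bystander.
- timer: white lab timer, 62 x 62 x 20 mm, origin under its middle. A bystander.
- slide_box: dark blue box of slides, 70 x 88 x 37 mm, origin under its middle. A bystander.
- tweezers: steel tweezers lying flat, 13 x 127 x 8 mm. A bystander.
- beaker_2: glass beaker, 56 mm wide, 68 mm tall. A bystander.
- erlenmeyer: conical flask, 67 mm wide, 104 mm tall. A bystander.
- dropper_bottle: small brown dropper bottle, 31 mm wide, 86 mm tall. A bystander.

How it is judged:
By the outcome, as a careful person would: the job done as asked, in the order asked, and still so for the second after the job is handed in, with the robot touching nothing.
It also fails if it takes over 64 s, if anything falls off the work surface, if the arm or the gripper's body presses on something with over 40 N, if the wrist force passes 120 N, or if a joint passes its speed limit or range.

## Working session

There is one attempt and no reset: what is moved stays moved. The work goes in short steps, Python scripts to look and compute and a shell command to move; the robot and the scene stay as the last step left them, time stands still between calls to the robot, and variables do not carry over. Pictures are saved under pics/ and viewed, at most 10 in all, crops included, and the job is handed in when it is done.

```bash
ls; mkdir -p pics; python3 - <<'E'
from workcell import robot
import cv2,numpy as np
a=robot.snapshot("scene");b=robot.snapshot("side")
cv2.imwrite("pics/a.png",a);cv2.imwrite("pics/b.png",b)
for c in("scene","side"):
    i=robot.camera_info(c);print(c,np.round(i["camera_matrix"],1).tolist(),i["dist"],i["rvec"],i["tvec"])
    for n in("rail","plate","drift_grip","bolt_head","seat_a","microscope"):
        print(n,[(round(d["score"],2),np.round(np.array(d["rect"])*[512,384,512,384]).tolist()) for d in robot.search_frame(c,n)[:2]])
print(robot.read_state())
E
```

```text
pics
scene [[365.5, 0.0, 253.9], [0.0, 365.5, 187.5], [0.0, 0.0, 1.0]] [0.00266956 0.         0.         0.         0.        ] [ 0.86412112 -2.20308896  1.36672474] [0.46265781 0.25207679 0.71996217]
rail [(0.9, [267.0, 97.0, 356.0, 246.0]), (0.25, [267.0, 101.0, 360.0, 219.0])]
plate [(0.68, [266.0, 99.0, 358.0, 221.0]), (0.61, [187.0, 208.0, 196.0, 263.0])]
drift_grip [(0.88, [187.0, 207.0, 196.0, 265.0])]
bolt_head [(0.76, [221.0, 230.0, 229.0, 263.0])]
seat_a [(0.77, [173.0, 227.0, 245.0, 288.0])]
microscope [(0.77, [305.0, 100.0, 357.0, 192.0]), (0.51, [185.0, 206.0, 197.0, 265.0])]
side [[384.9, 0.0, 255.0], [0.0, 384.9, 192.5], [0.0, 0.0, 1.0]] [-0.11507797  0.          0.          0.          0.        ] [ 0.27772642 -2.71039462  1.40414059] [0.57489794 0.11067161 1.33591075]
rail []
plate [(0.88, [266.0, 103.0, 321.0, 208.0])]
drift_grip [(0.58, [244.0, 218.0, 254.0, 257.0])]
bolt_head [(0.63, [304.0, 230.0, 319.0, 246.0]), (0.34, [206.0, 186.0, 225.0, 212.0])]
seat_a [(0.84, [238.0, 228.0, 285.0, 268.0])]
microscope [(0.66, [262.0, 102.0, 318.0, 208.0]), (0.58, [266.0, 103.0, 315.0, 175.0])]
{'time_s': 0.7, 'joint_positions': array([-1.45338639e+00,  3.12915367e-01,  1.49770613e+00, -9.16536582e-06,
        1.33100598e+00, -2.23432970e-01]), 'dq': array([ 0.00012097,  0.00017394, -0.00026691,  0.00106152,  0.00092785,
        0.00010132]), 'tau': array([ 2.08722289e-03, -4.12099278e+01, -2.59874135e+01,  9.09385079e-06,
        4.40618614e-04, -6.84950635e-06]), 'tool_pos': array([ 0.17546812, -0.49481111,  0.231284  ]), 'orientation': array([-3.09604627e+00, -5.32804327e-01,  1.10671401e-05]), 'force': array([-0.05879296,  0.68549345, -0.68914906]), 'wrist_torque': array([0.03695862, 0.01404613, 0.05316263]), 'grasp_force': 0.0, 'opening': 1.003314366334766}
```

View pics/a.png

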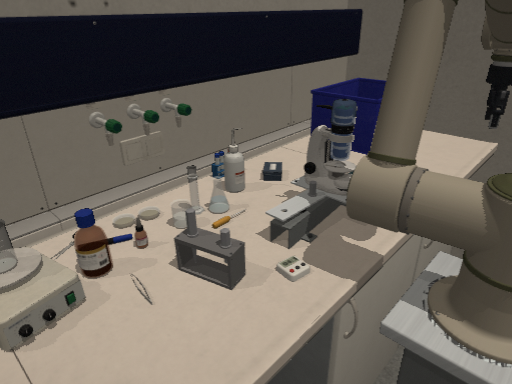

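View pics/b.png

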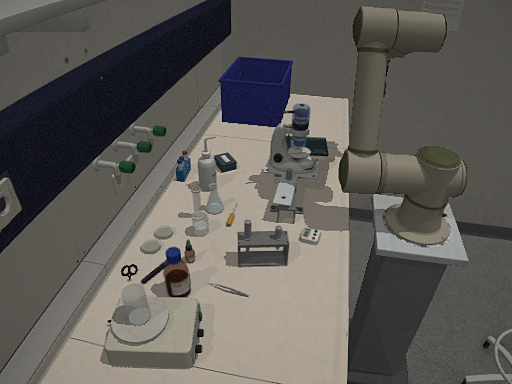

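```bash
cat > h.py <<'E'
from workcell import robot
import cv2,numpy as np
from scipy.spatial.transform import Rotation as R
def ray(c,uv,i=None):
    i=i or robot.camera_info(c)
    p=cv2.undistortPoints(np.array([[uv]],float),np.array(i["camera_matrix"]),np.array(i["dist"])).ravel()
    M=cv2.Rodrigues(np.array(i["rvec"],float))[0]
    return -M.T@np.ravel(i["tvec"]),M.T@np.array([p[0],p[1],1])
def onz(c,uv,z,i=None):
    o,d=ray(c,uv,i);return o+d*(z-o[2])/d[2]
def proj(i,P):
    return cv2.projectPoints(np.array(P,float).reshape(-1,3),np.array(i["rvec"],float),np.array(i["tvec"],float),np.array(i["camera_matrix"]),np.array(i["dist"]))[0].reshape(-1,2)
def rows(target,Rt=None):
    "shift & turn in handwheel units from current measured pose"
    s=robot.read_state();Rc=R.from_rotvec(s["orientation"])
    t=Rc.inv().apply(np.array(target)-s["tool_pos"])/.03
    w=np.zeros(3) if Rt is None else np.degrees((Rc.inv()*Rt).as_rotvec())/5
    return np.round(np.r_[t,w],2).tolist()
E
python3 - <<'E'
from h import *
for n,c,uv,z in [("drift","scene",(191,210),.155),("drift","side",(248,221),.155),("bolt","scene",(225,231),.13),("bolt","side",(278,228),.13),
 ("bore","scene",(287,209),.081),("bore","side",(284,196),.081),("rail end L","scene",(270,236),0.0),("plate","scene",(272,214),.081)]:
    print(n,c,onz(c,uv,z).round(3))
i=robot.camera_info("wrist");s=robot.read_state()
T=R.from_rotvec(s["orientation"]);M=cv2.Rodrigues(np.array(i["rvec"]))[0]
print("cam in tool",T.inv().apply(-M.T@np.ravel(i["tvec"])-s["tool_pos"]),"tool<-cam\n",(T.as_matrix().T@M.T).round(3)); print(T.as_matrix().round(3),i["camera_matrix"])
E
```

```text
drift scene [0.548 0.292 0.155]
drift side [0.551 0.294 0.155]
bolt scene [0.459 0.274 0.13 ]
bolt side [0.466 0.277 0.13 ]
bore scene [0.475 0.044 0.081]
bore side [0.476 0.048 0.081]
rail end L scene [0.505 0.077 0.   ]
plate scene [0.487 0.09  0.081]
cam in tool [ 0.08171212  0.00073385 -0.14170836] tool<-cam
 [[-0.001 -0.948 -0.318]
 [ 1.    -0.001 -0.001]
 [ 0.001 -0.318  0.948]]
[[ 0.942  0.334 -0.   ]
 [ 0.334 -0.942  0.   ]
 [-0.    -0.    -1.   ]] [[317.03011382   0.         252.83027061]
 [  0.         317.03011382 188.64053888]
 [  0.           0.           1.        ]]
```

```bash
python3 -m handwheel '[[0.5,-0.5,-1.1,0,0,-1.4],[1,-1,-2.3,0,0,-2.8],[1.5,-1.5,-3.4,0,0,-4.2],[2,-2,-4.5,0,0,-5.6],[2.5,-2.5,-5.7,0,0,-7]]'; python3 - <<'E'
from h import *
Rt=R.from_matrix(np.c_[[0,1,0],[1,0,0],[0,0,-1]])
print(rows([.36,-.2,.42],Rt),rows([.5,.17,.33],Rt))
E
```

```text
time_s: 1.12
tool_pos: [0.2213, -0.3977, 0.4036]
orientation: [-2.788, -1.447, -0.0]
force: [0.3, -0.3, 0.3]
opening: 0.998
grasp_force: 0.0
[8.05, -0.01, -0.54, -0.0, -0.01, -7.03] [20.82, -3.29, 2.46, -0.0, -0.01, -7.03]
```

```bash
python3 -m handwheel '[[1.4,0,-0.1,0,0,-1.4],[2.8,0,-0.2,0,0,-2.8],[4.1,0,-0.3,0,0,-4.2],[5.5,0,-0.4,0,0,-5.6],[6.9,0,-0.5,0,0,-7]]'; python3 - <<'E'
from h import *
Rt=R.from_matrix(np.c_[[0,1,0],[1,0,0],[0,0,-1]])
print(rows([.5,.17,.33],Rt))
E
```

```text
time_s: 1.53
tool_pos: [0.3413, -0.2294, 0.4175]
orientation: [2.224, 2.218, 0.0]
force: [0.2, -1.1, 1.4]
opening: 1.002
grasp_force: 0.0
[13.33, 5.25, 2.91, 0.01, 0.01, -0.03]
```

```bash
python3 -m handwheel '[[1.2,0.5,0.1,0,0,0],[2.5,1,0.2,0,0,0],[3.7,1.5,0.3,0,0,0],[5,2,0.4,0,0,0],[6.2,2.4,0.5,0,0,0]]'; python3 -m handwheel '[[1.2,0.5,0.4,0,0,0],[2.4,1,0.8,0,0,0],[3.6,1.5,1.2,0,0,0],[4.8,2,1.6,0,0,0],[6,2.4,2,0,0,0]]';python3 -m handwheel '[[0.8,0.4,0.4,0,0,0],[0.8,0.4,0.4,0,0,0],[0.8,0.4,0.4,0,0,0]]'; python3 - <<'E'
from h import *
i=robot.camera_info("wrist");a=robot.snapshot("wrist");cv2.imwrite("pics/w1.png",a)
import pickle;pickle.dump(i,open("w1.pkl","wb"))
print(proj(i,[[.55,.293,.155],[.462,.276,.13],[.476,.046,.081]]).round())
E
```

```text
time_s: 1.95
tool_pos: [0.4145, -0.0436, 0.4022]
orientation: [2.23, 2.212, 0.001]
force: [-0.5, -1.0, -0.4]
opening: 1.001
grasp_force: 0.0
time_s: 2.37
tool_pos: [0.4881, 0.1357, 0.3415]
orientation: [2.23, 2.212, 0.0]
force: [0.6, -1.5, 0.6]
opening: 0.993
grasp_force: 0.0
time_s: 2.62
tool_pos: [0.4998, 0.1583, 0.3293]
orientation: [-2.228, -2.214, 0.002]
force: [-0.7, 0.1, 0.3]
opening: 0.999
grasp_force: 0.0
[[307.  23.]
 [215.  46.]
 [236. 232.]]
```

View pics/w1.png

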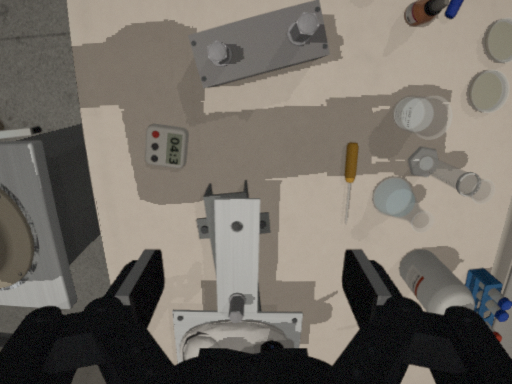

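```bash
python3 - <<'E'
from h import *
a=cv2.imread("pics/w1.png")
f=lambda x,y,w,h,k:cv2.resize(a[y:y+h,x:x+w],None,fx=k,fy=k,interpolation=cv2.INTER_CUBIC)
A=f(190,175,90,120,5)  # 450x600
B=np.vstack([f(275,0,58,50,6)[:300,:350],f(190,20,58,50,6)[:300,:350]])
B=cv2.resize(B,(348,600));cv2.imwrite("pics/c1.png",np.hstack([A,B]))
E
```

```text
(no output)
```

View pics/c1.png

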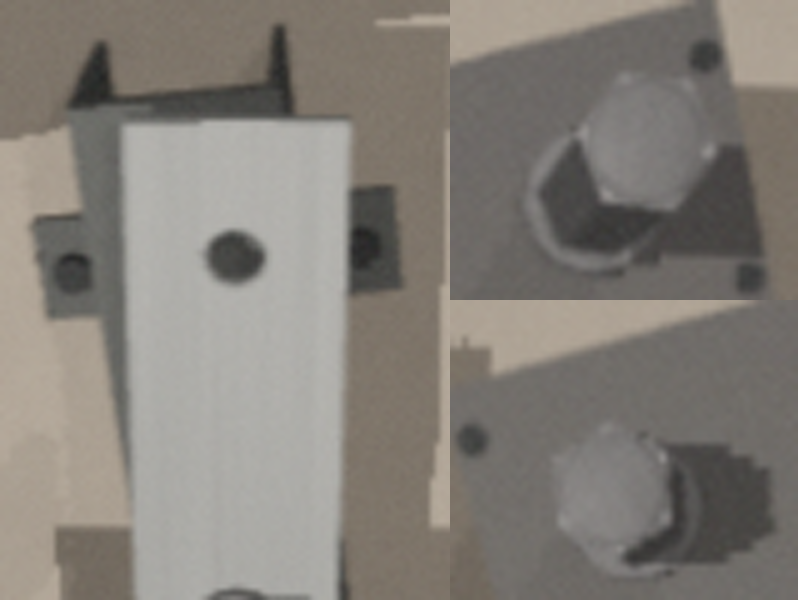

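```bash
python3 - <<'E'
from h import *
import pickle;i=pickle.load(open("w1.pkl","rb"))
w=lambda p,z:onz(0,p,z,i)
def hexa(pts,x0,y0,z,dy):
    P=np.array([w((x0+(x-450)/6,y0+(y-dy)/6),z) for x,y in pts]);c=P.mean(0);d=P-c
    a=np.angle(np.mean(np.exp(6j*np.arctan2(d[:,1],d[:,0]))))/6
    return c.round(4),np.linalg.norm(d[:,:2],axis=1).round(4),"corner deg mod60",np.degrees(a)
print("drift",hexa([(625,75),(693,80),(712,150),(670,205),(610,200),(580,133)],275,0,.155,0))
print("bolt",hexa([(608,425),(665,455),(672,520),(625,565),(562,525),(558,460)],190,20,.13,300))
k=lambda x,y:(190+x/5,175+y/5)
b=w(k(235,257),.081);print("plate bore",b)
r1,r2=w(k(72,107),.061),w(k(128,490),.061)
pl1,pl2=w(k(123,123),.081),w(k(135,600),.081);pr1,pr2=w(k(351,120),.081),w(k(342,540),.081)
an=lambda a,b:np.degrees(np.arctan2(*(a-b)[[1,0]]))
print("rail corner",r1,"ang",an(r1,r2),"plate",an(pl1,pl2),an(pr1,pr2),"width",np.linalg.norm(pl1-pr1))
y=(r1-r2);y[2]=0;y/=np.linalg.norm(y);x=np.array([y[1],-y[0],0])
rb=r1+.03*x-.04*y;print("rail bore",rb,"x",x,"offset in rail",(b-rb)@x,(b-rb)@y)
e=w(k(123,123),.081)-w(k(351,120),.081)
print("plate end mid",(pl1+pr1)/2, "feet", w(k(72,272),.005),w(k(366,247),.005))
s=w((307,22),.155);
for n,p,z in[("rackcorner",(193,40),.09),("r2",(205,86),.09),("r3",(327,49),.09),("r4",(320,3),.09)]:print(n,w(p,z))
E
```

```text
drift (array([0.5511, 0.2929, 0.155 ]), array([0.0101, 0.011 , 0.0099, 0.01  , 0.0103, 0.0106]), 'corner deg mod60', np.float64(-6.525547987989599))
bolt (array([0.4647, 0.2705, 0.13  ]), array([0.0107, 0.0103, 0.0106, 0.0119, 0.0105, 0.0108]), 'corner deg mod60', np.float64(-26.871184460912772))
plate bore [0.47728939 0.05492324 0.081     ]
rail corner [0.43217151 0.09112648 0.061     ] ang 94.4892248459859 plate 88.53660796318057 88.9135842183613 width 0.059933926057531964
rail bore [0.46521034 0.05359734 0.061     ] x [0.99693207 0.07827161 0.        ] offset in rail 0.012145772997525575 0.00037638559869341057
plate end mid [0.47869032 0.09405267 0.081     ] feet [0.41952767 0.01379003 0.005     ] [0.51508747 0.02226854 0.005     ]
rackcorner [0.43341112 0.28750084 0.09      ]
r2 [0.44471549 0.23716297 0.09      ]
r3 [0.58384131 0.27711184 0.09      ]
r4 [0.57403411 0.32527034 0.09      ]
```

```bash
cat >> h.py <<'E'
def yaw(d,tilt=0):
    "tool down, tool y at world angle d, leaned by tilt deg (top toward tool y)"
    a=np.radians(d);c,s=np.cos(a),np.sin(a)
    return R.from_matrix(np.c_[[-s,c,0],[c,s,0],[0,0,-1]])*R.from_euler('x',tilt,degrees=True)
E
python3 - <<'E'
from h import *
print(rows([.551,.293,.22],yaw(23.5)))
E
```

```text
[4.54, 1.67, 3.67, -0.0, 0.0, -4.79]
```

```bash
python3 -m handwheel '[[0.9,0.3,0.7,0,0,-1],[1.8,0.7,1.5,0,0,-2],[2.7,1,2.2,0,0,-3],[3.6,1.3,2.9,0,0,-4],[4.54,1.67,3.67,0,0,-4.79]]' 60;python3 -m handwheel '[[0,0,0,0,0,0],[0,0,0,0,0,0]]'; python3 - <<'E'
from h import *
print(rows([.551,.293,.112],yaw(23.5)))
i=robot.camera_info("wrist");a=robot.snapshot("wrist");cv2.imwrite("pics/w2.png",a)
print(proj(i,[[.551,.293,.155]]).round(1))
E
```

```text
time_s: 3.08
tool_pos: [0.552, 0.293, 0.2208]
orientation: [1.719, 2.627, 0.003]
force: [0.2, -0.0, 1.3]
opening: 0.766
grasp_force: 0.0
time_s: 3.25
tool_pos: [0.5512, 0.2927, 0.2193]
orientation: [-1.723, -2.626, 0.002]
force: [0.9, -0.2, 1.0]
opening: 0.766
grasp_force: 0.0
[0.01, 0.01, 3.58, -0.02, 0.0, -0.01]
[[253.2 204.7]]
```

View pics/w2.png

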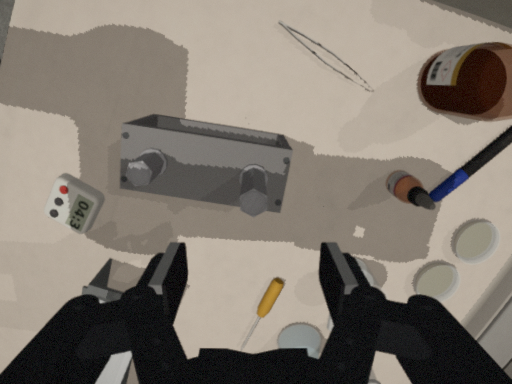

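```bash
python3 -m handwheel '[[0,0.03,1,0,0,0],[0,0.03,2,0,0,0],[0,0.03,3,0,0,0],[0,0.03,3.58,0,0,0],[0,0.03,3.58,0,0,0]]' 60;python3 -m handwheel '[[0,0,0,0,0,0],[0,0,0,0,0,0],[0,0,0,0,0,0],[0,0,0,0,0,0],[0,0,0,0,0,0]]' 255;python3 -m handwheel '[[0,0,0,0,0,0],[0,0,0,0,0,0],[0,0,0,0,0,0]]' ; python3 - <<'E'
from h import *
i=robot.camera_info("wrist");a=robot.snapshot("wrist");
# bolt from previous image not needed; measure bolt now
for c in robot.search_frame("wrist","bolt_head")[:2]: print(c)
E
```

```text
time_s: 3.72
tool_pos: [0.5511, 0.2915, 0.1109]
orientation: [-1.725, -2.623, 0.005]
force: [-0.4, -0.8, -0.5]
opening: 0.761
grasp_force: 0.0
time_s: 4.13
tool_pos: [0.5527, 0.2936, 0.1145]
orientation: [1.722, 2.625, 0.003]
force: [-1.2, -1.8, 6.2]
opening: 0.214
grasp_force: 58.3
time_s: 4.38
tool_pos: [0.5527, 0.2936, 0.1145]
orientation: [1.722, 2.625, 0.003]
force: [-0.8, -2.1, 7.0]
opening: 0.213
grasp_force: 58.4
{'rect': [0.0705, 0.4823, 0.2313, 0.6693], 'score': 0.84}
```

```bash
python3 -m handwheel '[[0,0,-1,0,0,0],[0,0,-2,0,0,0],[0,0,-3,0,0,0],[0,0,-4,0,0,0],[0,0,-4.8,0,0,0]]'; cat >> h.py <<'E'
PB=np.array([.4773,.0549,.0785]);XR=np.array([np.cos(np.radians(4.5)),np.sin(np.radians(4.5)),0])
def tipgoal(d,th=31.2,L=.1025,P=PB):
    u=np.sin(np.radians(th))*XR+np.array([0,0,np.cos(np.radians(th))])
    return P+(d+L)*u, yaw(4.5,th)
E
python3 - <<'E'
from h import *
print(robot.read_state()["force"]);print(tipgoal(.05)[0]);print(rows(*tipgoal(.05)));print(rows([.55,.1,.26],yaw(4.5)))
E
```

```text
time_s: 4.9
tool_pos: [0.5519, 0.2936, 0.2595]
orientation: [1.722, 2.626, 0.003]
force: [0.1, 0.2, -1.4]
opening: 0.212
grasp_force: 59.2
[ 0.06270383  0.23496462 -1.35785425]
[0.55605559 0.0610982  0.20894305]
[-7.16, -2.97, 1.68, 6.21, 1.03, 3.7]
[-5.89, -2.63, -0.02, 0.03, -0.0, 3.8]
```

```bash
python3 -m handwheel '[[-1.2,-0.5,0,0,0,0.8],[-2.4,-1,0,0,0,1.5],[-3.6,-1.6,0,0,0,2.3],[-4.8,-2.1,0,0,0,3],[-5.9,-2.63,0,0,0,3.8]]'; python3 -m handwheel '[[0,0,0,1.2,0,0],[0,0,0,2.4,0,0],[0,0,0,3.6,0,0],[0,0,0,4.8,0,0],[0,0,0,6.24,0,0]]';python3 -m handwheel '[[0,0,0,0,0,0],[0,0,0,0,0,0]]'; python3 - <<'E'
from h import *
s=robot.read_state();print(s["joint_positions"].round(2));print(rows(*tipgoal(.05)))
E
```

```text
time_s: 5.32
tool_pos: [0.5497, 0.0979, 0.2569]
orientation: [2.136, 2.303, 0.0]
force: [1.1, -0.5, -1.0]
opening: 0.211
grasp_force: 59.3
time_s: 5.73
tool_pos: [0.5502, 0.0998, 0.2579]
orientation: [-1.845, -1.994, 0.559]
force: [-0.5, -0.1, -1.9]
opening: 0.21
grasp_force: 59.5
time_s: 5.9
tool_pos: [0.5506, 0.0998, 0.2549]
orientation: [-1.846, -1.996, 0.556]
force: [-0.4, 0.5, -0.3]
opening: 0.217
grasp_force: 59.4
[-0.01  0.71  0.91 -0.05  2.06 -0.1 ]
[-1.3, 0.86, 1.27, 0.02, -0.0, -0.0]
```

```bash
python3 -m handwheel '[[-0.6,0.4,0.6,0,0,0],[-1.3,0.86,1.3,0,0,0],[-1.3,0.86,1.3,0,0,0],[-1.3,0.86,1.3,0,0,0]]'; python3 - <<'E'
from h import *
s=robot.read_state();print(rows(*tipgoal(.05)))
I={c:robot.camera_info(c) for c in("wrist","scene","side")}
T=R.from_rotvec(s["orientation"]);tip=s["tool_pos"]+T.apply([0,0,.1025])
print("tip",tip)
for c in("wrist","scene","side"):
    a=robot.snapshot(c);p=proj(I[c],[tip,PB+[0,0,.0025]]);print(c,p.round(1))
    k=dict(wrist=3,scene=6,side=6)[c];m=p.mean(0);w,h=130//(k//3),95//(k//3)
    x,y=int(np.clip(m[0]-w/2*1,0,512-w)),int(np.clip(m[1]-h/2,0,384-h));print(x,y,k,w,h)
    cv2.imwrite(f"pics/t_{c}.png",a)
    z=cv2.resize(a[y:y+h,x:x+w],(390,285),interpolation=cv2.INTER_CUBIC)
    globals()[c]=z
cv2.imwrite("pics/c2.png",np.vstack([np.hstack([scene,side]),np.hstack([wrist,wrist*0])]))
E
```

```text
time_s: 6.23
tool_pos: [0.5546, 0.0606, 0.2106]
orientation: [-1.848, -1.996, 0.554]
force: [-0.4, -0.1, -1.0]
opening: 0.212
grasp_force: 59.5
[0.01, 0.07, 0.02, 0.04, -0.01, -0.02]
tip [0.50193606 0.0565066  0.12271454]
wrist [[252.2 187.9]
 [252.6 171.7]]
187 132 3 130 95
scene [[276.2 193.2]
 [283.7 210.2]]
247 178 6 65 47
side [[276.9 186.5]
 [283.5 197.1]]
247 168 6 65 47
```

View pics/c2.png

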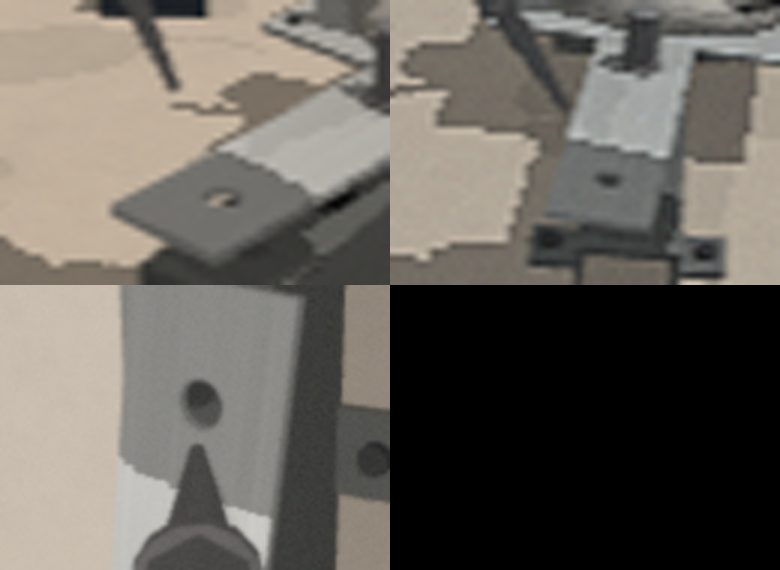

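```bash
python3 -m handwheel '[[0,0.06,0.8,0,0,0],[0,0.06,1.4,0,0,0],[0,0.06,1.8,0,0,0],[0,0.06,1.8,0,0,0]]'; python3 -m handwheel '[[0,0,0.3,0,0,0],[0,0,0.6,0,0,0],[0,0,0.9,0,0,0],[0,0,0.9,0,0,0],[0,0,0.9,0,0,0]]'; python3 - <<'E'
from h import *
print(rows(*tipgoal(-.032)))
E
```

```text
time_s: 6.72
tool_pos: [0.5275, 0.0597, 0.1623]
orientation: [-1.844, -1.996, 0.557]
force: [0.8, 0.6, -1.9]
opening: 0.213
grasp_force: 59.4
time_s: 7.13
tool_pos: [0.5154, 0.0582, 0.1409]
orientation: [-1.847, -1.998, 0.555]
force: [-0.9, -0.3, -1.9]
opening: 0.207
grasp_force: 59.6
[-0.01, -0.01, 0.09, 0.03, 0.0, -0.0]
```

```bash
cat >> h.py <<'E'
W=PB-[0,0,.02]-.0121*XR
def lever(th,s): return tipgoal(-s/1000,th,P=W)
E
python3 - <<'E'
from h import *
for th,s in[(31.2,5.6),(28,7),(25,8),(22,10),(19,12),(16,14)]: print(th,rows(*lever(th,s)))
E
```

```text
31.2 [-0.01, -0.01, -0.01, 0.03, 0.0, -0.0]
28 [-0.01, -0.19, 0.04, -0.61, 0.0, -0.0]
25 [-0.01, -0.35, 0.08, -1.21, 0.0, -0.0]
22 [-0.01, -0.51, 0.17, -1.81, 0.0, -0.0]
19 [-0.01, -0.65, 0.27, -2.41, 0.0, -0.0]
16 [-0.01, -0.79, 0.37, -3.01, 0.0, -0.0]
```

```bash
python3 -m handwheel '[[0,-0.18,0.05,-0.63,0,0],[0,-0.34,0.1,-1.23,0,0],[0,-0.5,0.18,-1.83,0,0],[0,-0.64,0.28,-2.43,0,0],[0,-0.78,0.38,-3.03,0,0]]';python3 -m handwheel '[[0,0,0,0,0,0],[0,0,0,0,0,0]]'; python3 - <<'E'
from h import *
for th,s in[(16,14),(12,16),(9,18),(6,20),(3,22),(0,25)]: print(th,rows(*lever(th,s)))
E
```

```text
time_s: 7.55
tool_pos: [0.4907, 0.0559, 0.1439]
orientation: [-1.999, -2.161, 0.296]
force: [3.7, -0.6, -0.8]
opening: 0.215
grasp_force: 59.8
time_s: 7.72
tool_pos: [0.4899, 0.0559, 0.1436]
orientation: [-1.995, -2.157, 0.301]
force: [2.5, -1.4, -1.6]
opening: 0.213
grasp_force: 59.8
16 [-0.0, -0.01, 0.0, 0.02, 0.0, -0.01]
12 [-0.0, -0.21, 0.08, -0.78, 0.0, -0.01]
9 [-0.0, -0.35, 0.16, -1.38, 0.0, -0.01]
6 [-0.0, -0.49, 0.24, -1.98, 0.01, -0.01]
3 [-0.0, -0.61, 0.34, -2.58, 0.01, -0.01]
0 [-0.0, -0.72, 0.47, -3.18, 0.01, -0.01]
```

```bash
python3 -m handwheel '[[0,-0.21,0.08,-0.8,0,0],[0,-0.35,0.16,-1.4,0,0],[0,-0.49,0.25,-2,0,0],[0,-0.61,0.35,-2.6,0,0],[0,-0.72,0.48,-3.2,0,0]]';python3 -m handwheel '[[0,0,0,0,0,0],[0,0,0,0,0,0]]'; python3 - <<'E'
from h import *
for th,s in[(0,25),(0,35),(0,45),(0,55.5)]: print(th,rows(*lever(th,s)))
E
```

```text
time_s: 8.13
tool_pos: [0.466, 0.0538, 0.1351]
orientation: [2.131, 2.304, 0.004]
force: [4.6, -0.9, 0.6]
opening: 0.21
grasp_force: 59.9
time_s: 8.3
tool_pos: [0.4646, 0.0539, 0.1345]
orientation: [-2.132, -2.305, 0.003]
force: [-0.7, 0.5, -1.3]
opening: 0.213
grasp_force: 59.7
0 [-0.0, 0.02, -0.05, -0.03, -0.0, -0.01]
0 [-0.0, 0.02, 0.28, -0.03, -0.0, -0.01]
0 [-0.0, 0.02, 0.62, -0.03, -0.0, -0.01]
0 [-0.0, 0.03, 0.97, -0.03, -0.0, -0.01]
```

Plate has followed; press down stepwise.

```bash
python3 -m handwheel '[[0,0,0.2,0,0,0],[0,0,0.4,0,0,0],[0,0,0.55,0,0,0],[0,0,0.55,0,0,0]]';python3 -m handwheel '[[0,0,0.1,0,0,0],[0,0,0.2,0,0,0],[0,0,0.3,0,0,0],[0,0,0.3,0,0,0],[0,0,0.3,0,0,0]]'; python3 - <<'E'
from h import *
s=robot.read_state();print(s["wrist_torque"])
print(rows(*lever(0,55.5)))
E
```

```text
time_s: 8.63
tool_pos: [0.4644, 0.0538, 0.1165]
orientation: [-2.132, -2.306, 0.002]
force: [2.2, -1.4, -4.1]
opening: 0.217
grasp_force: 59.7
time_s: 9.05
tool_pos: [0.4642, 0.0539, 0.1084]
orientation: [-2.133, -2.306, 0.001]
force: [2.9, -1.7, -4.0]
opening: 0.213
grasp_force: 59.6
[-0.43191265 -0.63797684  0.00990299]
[-0.0, 0.04, 0.1, -0.01, 0.0, -0.0]
```

```bash
python3 -m handwheel '[[0,0.02,0.1,0,0,0],[0,0.02,0.2,0,0,0],[0,0.02,0.2,0,0,0]]';python3 -m handwheel '[[0,0,0.1,0,0,0],[0,0,0.2,0,0,0],[0,0,0.2,0,0,0],[0,0,0.2,0,0,0]]'
```

```text
time_s: 9.3
tool_pos: [0.4649, 0.054, 0.1054]
orientation: [2.132, 2.307, -0.001]
force: [-11.9, -2.7, 33.1]
opening: 0.209
grasp_force: 64.7
time_s: 9.63
tool_pos: [0.4656, 0.0538, 0.1026]
orientation: [2.129, 2.306, 0.001]
force: [-23.0, -1.4, 70.0]
opening: 0.213
grasp_force: 70.7
```

```bash
python3 -m handwheel '[[0,0,-0.2,0,0,0],[0,0,-0.25,0,0,0]]'; python3 - <<'E'
from h import *
def crop(c,P,w,h,W_,H_):
    i=robot.camera_info(c);a=robot.snapshot(c);m=proj(i,[P])[0];print(c,m)
    x,y=int(np.clip(m[0]-w/2,0,512-w)),int(np.clip(m[1]-h/2,0,384-h));print(x,y)
    return cv2.resize(a[y:y+h,x:x+w],(W_,H_),interpolation=cv2.INTER_CUBIC)
P=[.465,.054,.081]
cv2.imwrite("pics/c3.png",np.vstack([np.hstack([crop("scene",P,65,47,390,285),crop("side",P,65,47,390,285)]),crop("wrist",P,195,72,780,288)]))
print(robot.read_state()["force"],robot.read_state()["tool_pos"])
E
```

```text
time_s: 9.8
tool_pos: [0.4648, 0.0539, 0.1051]
orientation: [2.132, 2.306, -0.0]
force: [0.8, -4.1, -0.5]
opening: 0.211
grasp_force: 60.3
scene [287.60830321 211.67375338]
255 188
side [287.06566966 197.43625171]
254 173
wrist [253.17984    231.15085026]
155 195
[ 0.41613482 -4.36283605  2.08029591] [0.46478559 0.05384228 0.10386159]
```

View pics/c3.png

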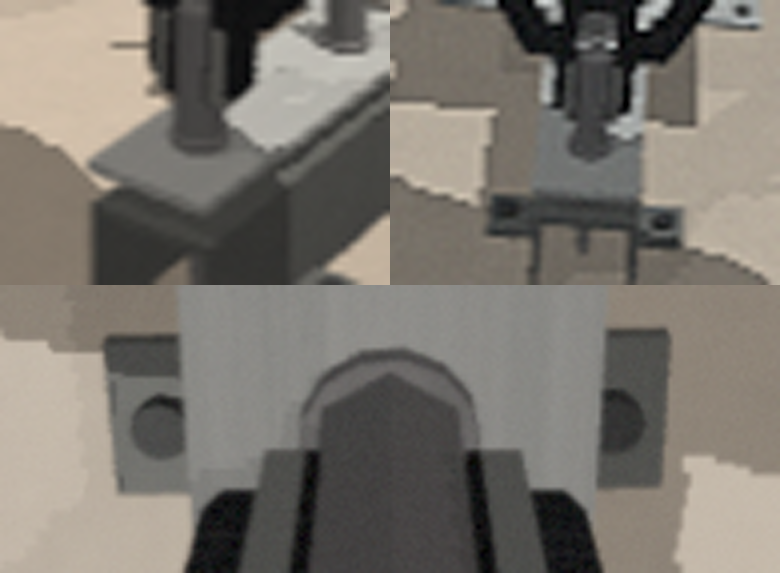

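```bash
python3 -m handwheel '[[0,0,-0.5,0,0,0],[0,0,-1.2,0,0,0],[0,0,-2.2,0,0,0],[0,0,-3.2,0,0,0],[0,0,-4.2,0,0,0]]';python3 -m handwheel '[[0,0,-0.8,0,0,0],[0,0,-0.8,0,0,0]]'; python3 - <<'E'
from h import *
print(rows([.552,.2935,.255],yaw(23.5)))
E
```

```text
time_s: 10.37
tool_pos: [0.4642, 0.0546, 0.2303]
orientation: [-2.131, -2.304, 0.002]
force: [0.7, 0.1, -1.3]
opening: 0.215
grasp_force: 59.9
time_s: 10.53
tool_pos: [0.4662, 0.0543, 0.2575]
orientation: [2.13, 2.304, 0.006]
force: [0.7, -0.2, -2.4]
opening: 0.21
grasp_force: 60.1
[7.72, 3.48, 0.1, 0.06, 0.01, -3.8]
```

```bash
python3 -m handwheel '[[1.2,0.5,0,0,0,-0.7],[2.4,1.1,0,0,0,-1.4],[3.6,1.6,0,0,0,-2.1],[4.8,2.2,0,0,0,-2.8],[5.9,2.7,0.1,0,0,-3.3]]';python3 - <<'E'
from h import *
print(rows([.552,.2935,.255],yaw(23.5)))
E
```

```text
time_s: 10.95
tool_pos: [0.5318, 0.2394, 0.2491]
orientation: [-1.774, -2.59, 0.002]
force: [1.9, -0.9, -1.3]
opening: 0.215
grasp_force: 60.1
[1.44, 1.28, -0.2, -0.03, -0.02, -0.46]
```

```bash
python3 -m handwheel '[[0.8,0.6,-0.1,0,0,-0.3],[1.44,1.28,-0.2,0,0,-0.5],[1.44,1.28,-0.2,0,0,-0.5],[1.44,1.28,-0.2,0,0,-0.5]]';python3 - <<'E'
from h import *
for k in range(4): print(rows([.552,.2935,.18],yaw(23.5))); robot.snapshot("wrist")
s=robot.read_state();T=R.from_rotvec(s["orientation"])
i=robot.camera_info("wrist");a=robot.snapshot("wrist");cv2.imwrite("pics/w4.png",a)
tip=s["tool_pos"]+T.apply([0,0,.102]);print(tip,proj(i,[tip,[.551,.293,.09]]))
cv2.imwrite("pics/c4.png",cv2.resize(a[70:270,130:380],None,fx=3,fy=3))
E
```

```text
time_s: 11.28
tool_pos: [0.5517, 0.292, 0.2542]
orientation: [-1.719, -2.626, 0.005]
force: [0.4, -1.1, -2.5]
opening: 0.212
grasp_force: 60.1
[0.04, 0.04, 2.47, -0.05, -0.01, 0.02]
[0.07, 0.05, 2.49, -0.05, -0.01, 0.0]
[0.09, 0.06, 2.51, -0.04, -0.01, -0.01]
[0.1, 0.05, 2.54, -0.03, -0.01, -0.01]
[0.55182873 0.2899964  0.15453126] [[253.00449148 188.07474792]
 [253.46421829 164.7928123 ]]
```

View pics/c4.png

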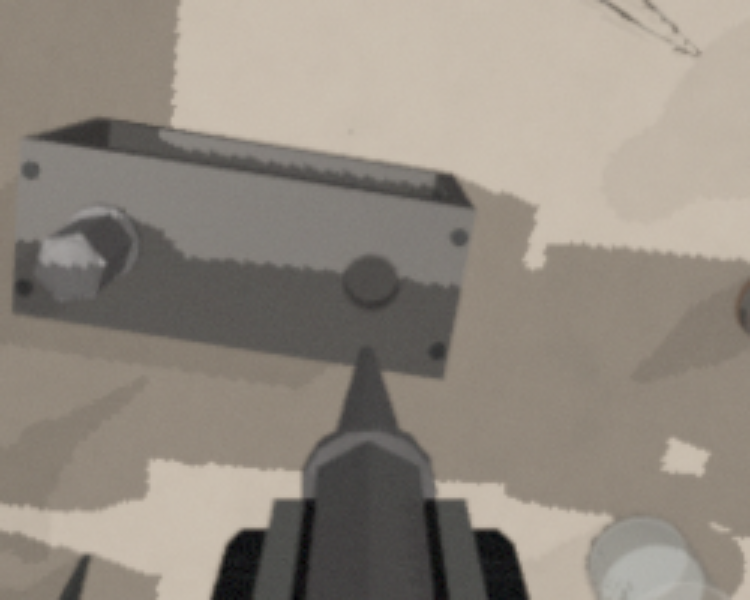

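```bash
python3 -m handwheel '[[0.1,0,0.8,0,0,0],[0.1,0,1.6,0,0,0],[0.1,0,2.4,0,0,0],[0.1,0,2.5,0,0,0],[0.1,0,2.5,0,0,0]]';python3 - <<'E'
from h import *
for k in range(3): print(rows([.551,.2935,.1135],yaw(23.5)),robot.read_state()["force"]); robot.snapshot("wrist")
E
```

```text
time_s: 11.95
tool_pos: [0.5506, 0.293, 0.1814]
orientation: [-1.723, -2.625, 0.003]
force: [0.8, -0.6, -2.3]
opening: 0.211
grasp_force: 60.0
[0.01, 0.03, 2.26, -0.03, -0.0, -0.01] [ 0.81972396 -0.64118973 -2.32678126]
[0.01, -0.01, 2.32, 0.01, -0.0, -0.01] [-0.75911222  0.19302108 -0.8666725 ]
[0.01, -0.03, 2.35, 0.03, 0.0, -0.01] [-0.10097707  0.11108823 -1.57332959]
```

```bash
python3 -m handwheel '[[0,0,0.6,0,0,0],[0,0,1.2,0,0,0],[0,0,1.6,0,0,0],[0,0,1.6,0,0,0]]';python3 -m handwheel '[[0,0,0.3,0,0,0],[0,0,0.6,0,0,0],[0,0,0.6,0,0,0],[0,0,0.6,0,0,0]]';python3 - <<'E'
from h import *
for k in range(3): print(rows([.551,.2935,.1135],yaw(23.5)),robot.read_state()["force"]); robot.snapshot("wrist")
E
```

```text
time_s: 12.43
tool_pos: [0.5505, 0.2934, 0.133]
orientation: [-1.722, -2.625, 0.003]
force: [0.8, -0.7, -2.3]
opening: 0.212
grasp_force: 60.1
time_s: 12.77
tool_pos: [0.551, 0.2936, 0.1162]
orientation: [-1.723, -2.627, 0.0]
force: [-0.5, 0.3, -1.4]
opening: 0.212
grasp_force: 60.1
[-0.0, -0.0, 0.09, -0.0, -0.0, -0.0] [-0.52910413  0.32630955 -1.39406988]
[-0.0, -0.01, 0.1, 0.01, -0.0, -0.0] [-0.52613171  0.36842685 -2.70195991]
[-0.0, -0.01, 0.11, 0.01, 0.0, -0.0] [ 0.67721734 -0.0763137  -2.48036648]
```

```bash
python3 -m handwheel '[[0,0,0.08,0,0,0],[0,0,0.13,0,0,0],[0,0,0.13,0,0,0]]'; python3 -m handwheel '[[0,0,0,0,0,0],[0,0,0,0,0,0],[0,0,0,0,0,0],[0,0,0,0,0,0]]' 60; python3 -m handwheel '[[0,0,-1,0,0,0],[0,0,-2,0,0,0],[0,0,-3,0,0,0],[0,0,-3,0,0,0],[0,0,-3,0,0,0]]'; python3 - <<'E'
from h import *
i=robot.camera_info("wrist");a=robot.snapshot("wrist");cv2.imwrite("pics/w5.png",a)
print(robot.read_state()["tool_pos"],proj(i,[[.551,.2935,.155],[.4647,.2705,.13]]).round(1))
import pickle;pickle.dump(i,open("w5.pkl","wb"))
c=cv2.resize(a[100:270,60:310],None,fx=3.1,fy=3.1,interpolation=cv2.INTER_CUBIC);cv2.imwrite("pics/c5.png",c)
E
```

```text
time_s: 13.17
tool_pos: [0.551, 0.2937, 0.1122]
orientation: [-1.723, -2.627, -0.0]
force: [-0.4, 0.4, -1.9]
opening: 0.217
grasp_force: 60.1
time_s: 13.5
tool_pos: [0.5511, 0.2937, 0.1124]
orientation: [1.723, 2.627, 0.0]
force: [0.6, -0.1, 0.3]
opening: 0.758
grasp_force: 0.0
time_s: 13.92
tool_pos: [0.5516, 0.2938, 0.204]
orientation: [1.722, 2.625, 0.004]
force: [-0.7, 0.2, -1.5]
opening: 0.766
grasp_force: 0.0
[0.5509422  0.29362182 0.20219087] [[251.8 213.9]
 [129.5 183.2]]
```

View pics/c5.png

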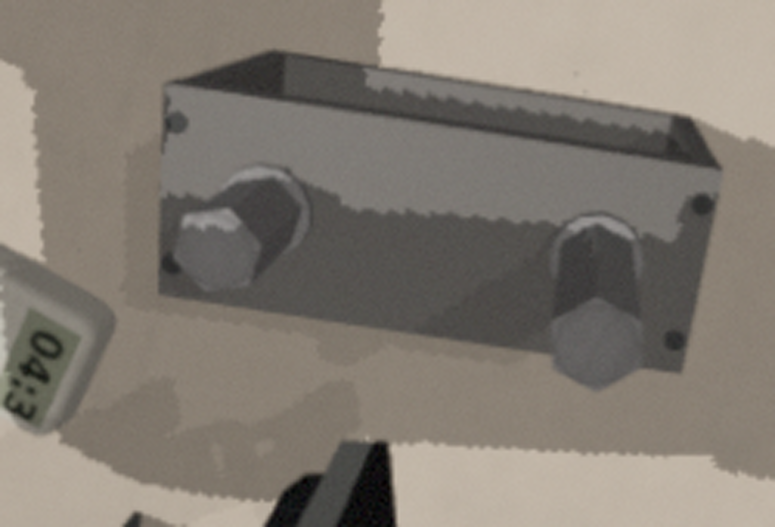

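```bash
python3 - <<'E'
from h import *
import pickle;i=pickle.load(open("w5.pkl","rb"))
b=onz(0,(130.6,180.3),.13,i);print(b,onz(0,(252.2,210.6),.155,i), onz(0,(60+255/3.1,100+212/3.1),.094,i))
print(rows([b[0],b[1],.2],yaw(3.1)))
E
```

```text
[0.46484188 0.2729479  0.13      ] [0.55030157 0.29571266 0.155     ] [0.4619967  0.27093118 0.094     ]
[0.51, -2.91, 0.07, 0.0, -0.0, 4.08]
```

```bash
python3 -m handwheel '[[0.1,-0.7,0,0,0,1],[0.2,-1.4,0,0,0,2],[0.4,-2.2,0,0,0,3],[0.5,-2.91,0.07,0,0,4.08],[0.5,-2.91,0.07,0,0,4.08]]'; python3 - <<'E'
from h import *
robot.snapshot("wrist");i=robot.camera_info("wrist")
print(rows([.4645,.272,.103],yaw(3.1)),proj(i,[[.4645,.272,.13]]))
for r in robot.regions_of("wrist","bolt_head")[:2]:
    m=r["region"].astype(np.uint8);ys,xs=np.nonzero(m);print(r["score"],xs.min(),xs.max(),ys.min(),ys.max())
    # top face: widest lower region; print row widths
    print([(y,xs[ys==y].min(),xs[ys==y].max()) for y in range(ys.min(),ys.max()+1,4)])
E
```

```text
time_s: 14.38
tool_pos: [0.4615, 0.2721, 0.1987]
orientation: [-2.164, -2.275, 0.006]
force: [-0.7, -0.5, -1.2]
opening: 0.767
grasp_force: 0.0
[-0.01, 0.04, 3.21, -0.03, 0.01, -0.0] [[254.52395336 203.10519303]]
0.91 241 270 172 216
[(172, np.int64(252), np.int64(258)), (176, np.int64(245), np.int64(265)), (180, np.int64(243), np.int64(269)), (184, np.int64(242), np.int64(270)), (188, np.int64(241), np.int64(270)), (192, np.int64(242), np.int64(269)), (196, np.int64(243), np.int64(269)), (200, np.int64(243), np.int64(268)), (204, np.int64(243), np.int64(269)), (208, np.int64(243), np.int64(269)), (212, np.int64(248), np.int64(266)), (216, np.int64(255), np.int64(257))]
0.34 204 291 294 353
[(294, np.int64(266), np.int64(267)), (298, np.int64(222), np.int64(268)), (302, np.int64(221), np.int64(268)), (306, np.int64(220), np.int64(268)), (310, np.int64(220), np.int64(269)), (314, np.int64(220), np.int64(269)), (318, np.int64(219), np.int64(269)), (322, np.int64(219), np.int64(269)), (326, np.int64(218), np.int64(270)), (330, np.int64(204), np.int64(291)), (334, np.int64(204), np.int64(291)), (338, np.int64(204), np.int64(291)), (342, np.int64(205), np.int64(291)), (346, np.int64(206), np.int64(291)), (350, np.int64(238), np.int64(269))]
```

```bash
python3 -m handwheel '[[0,0.06,0.9,0,0,0],[0,0.06,1.8,0,0,0],[0,0.06,2.7,0,0,0],[0,0.06,3.2,0,0,0],[0,0.06,3.2,0,0,0]]' 60;python3 -m handwheel '[[0,0,0,0,0,0],[0,0,0,0,0,0],[0,0,0,0,0,0],[0,0,0,0,0,0],[0,0,0,0,0,0]]' 255;python3 -m handwheel '[[0,0,0,0,0,0],[0,0,0,0,0,0],[0,0,0,0,0,0]]'; python3 -m handwheel '[[0,0,-0.6,0,0,0],[0,0,-1.4,0,0,0],[0,0,-2.4,0,0,0],[0,0,-3.4,0,0,0],[0,0,-4,0,0,0]]'; python3 - <<'E'
from h import *
print(rows([.4648,.0539,.2],yaw(4.5)))
E
```

```text
time_s: 14.9
tool_pos: [0.4657, 0.2721, 0.1003]
orientation: [-2.158, -2.279, 0.01]
force: [0.9, -0.0, 0.4]
opening: 0.765
grasp_force: 0.0
time_s: 15.32
tool_pos: [0.467, 0.2729, 0.1053]
orientation: [2.16, 2.28, 0.002]
force: [-2.9, -1.2, 5.2]
opening: 0.207
grasp_force: 58.8
time_s: 15.57
tool_pos: [0.4671, 0.2729, 0.1053]
orientation: [2.16, 2.28, 0.002]
force: [-1.8, -0.7, 6.4]
opening: 0.203
grasp_force: 58.8
time_s: 15.98
tool_pos: [0.4674, 0.2729, 0.2277]
orientation: [2.159, 2.279, 0.006]
force: [0.9, -0.7, -0.5]
opening: 0.203
grasp_force: 58.7
[-7.29, -0.48, 0.91, 0.05, -0.01, -0.28]
```

```bash
python3 -m handwheel '[[-1.2,-0.1,0,0,0,0],[-2.5,-0.2,0.1,0,0,-0.1],[-3.8,-0.3,0.3,0,0,-0.2],[-5.1,-0.4,0.6,0,0,-0.28],[-6.3,-0.45,0.8,0,0,-0.28]]';python3 -m handwheel '[[-1,-0.03,0.1,0,0,0],[-1,-0.03,0.1,0,0,0],[-1,-0.03,0.1,0,0,0]]'; python3 - <<'E'
from h import *
a=robot.snapshot("wrist");i=robot.camera_info("wrist");s=robot.read_state()
T=R.from_rotvec(s["orientation"]);tip=s["tool_pos"]+T.apply([0,0,.061])
print(rows([.4648,.0539,.15],yaw(4.5)),proj(i,[tip,[.4648,.0539,.081]]))
g=cv2.cvtColor(a,cv2.COLOR_BGR2GRAY);pt=proj(i,[[.4648,.0539,.081]])[0].astype(int)
cv2.imwrite("pics/w6.png",a)
sub=cv2.GaussianBlur(g,(3,3),0)[pt[1]-22:pt[1]+23:2,pt[0]-30:pt[0]+31:3];print(pt);print("\n".join(" ".join("%3d"%v for v in r) for r in sub))
E
```

```text
time_s: 16.4
tool_pos: [0.4628, 0.0814, 0.2]
orientation: [2.132, 2.307, 0.0]
force: [0.6, -0.5, -1.6]
opening: 0.206
grasp_force: 58.8
time_s: 16.65
tool_pos: [0.465, 0.0522, 0.1973]
orientation: [2.136, 2.304, 0.0]
force: [0.6, -0.6, -2.0]
opening: 0.205
grasp_force: 58.8
[0.02, -0.0, 1.58, 0.0, -0.0, -0.02] [[252.76231262 206.86618571]
 [252.57515341 181.94015792]]
[252 181]
132 130 129 129 129 128 130 132 132 132 130 132 131 130 130 131 130 128 129 133 131
131 131 129 129 129 129 131 131 132 132 131 132 131 131 131 130 130 128 128 132 130
133 130 129 128 129 128 130 132 132 132 131 131 132 131 131 130 130 128 127 132 131
132 130 130 128 130 130 131 132 132 133 132 131 131 130 131 131 131 129 128 133 130
131 130 129 128 129 129 131 133 131 133 131 132 130 130 131 131 130 129 128 132 131
132 130 130 129 131 128 130 132 132 130 129 131 130 131 131 130 130 128 129 133 130
132 130 130 129 129 129 131 131 125 120 118 121 130 132 130 131 130 128 128 133 131
132 130 130 129 130 129 132 127 116 116 116 117 120 130 131 130 131 128 128 133 131
132 130 130 129 129 129 130 116 115 117 116 116
[... 512 characters left out ...]
 130 130 130 127 128 133 131
132 131 130 128 128 129 130 132 124 113 108 118 129 131 131 129 130 129 128 133 131
134 131 130 129 129 128 130 134 132 131 128 132 132 131 131 130 129 129 129 133 131
171 149 137 129 128 128 130 134 131 133 132 132 131 131 130 130 129 129 128 133 131
187 182 163 144 143 132 129 134 132 132 130 133 132 130 131 131 129 128 128 133 131
187 185 183 180 180 162 132 135 132 133 130 133 132 130 130 131 129 128 129 133 131
187 184 183 182 182 180 167 169 138 133 131 132 132 131 131 130 130 128 128 133 131
187 184 184 183 182 183 183 185 166 146 140 146 134 131 130 130 130 128 128 133 130
186 185 183 182 182 182 182 186 172 131 114 146 149 134 132 132 131 129 129 133 131
```

```bash
python3 -m handwheel '[[0.03,-0.01,0.7,0,0,0],[0.03,-0.01,1.4,0,0,0],[0.03,-0.01,1.6,0,0,0],[0.03,-0.01,1.6,0,0,0]]';python3 -m handwheel '[[0,0,0.3,0,0,0],[0,0,0.5,0,0,0],[0,0,0.5,0,0,0]]'; python3 - <<'E'
from h import *
print(rows([.4648,.0544,.0963],yaw(4.5)))
E
```

```text
time_s: 17.03
tool_pos: [0.4638, 0.0552, 0.1482]
orientation: [-2.13, -2.306, 0.002]
force: [-0.8, 0.1, -1.2]
opening: 0.206
grasp_force: 58.8
time_s: 17.28
tool_pos: [0.4642, 0.0544, 0.1335]
orientation: [-2.132, -2.306, 0.001]
force: [0.4, -0.3, -1.3]
opening: 0.205
grasp_force: 58.8
[-0.0, 0.02, 1.24, -0.01, -0.0, -0.0]
```

```bash
python3 -m handwheel '[[0,0.01,0.3,0,0,0],[0,0.01,0.6,0,0,0],[0,0.01,0.8,0,0,0],[0,0.01,0.8,0,0,0]]';python3 -m handwheel '[[0,0,0.2,0,0,0],[0,0,0.38,0,0,0],[0,0,0.38,0,0,0],[0,0,0.38,0,0,0]]'; python3 - <<'E'
from h import *
print(rows([.4648,.0544,.0963],yaw(4.5)))
E
```

```text
time_s: 17.62
tool_pos: [0.464, 0.0542, 0.1086]
orientation: [-2.132, -2.305, 0.003]
force: [-0.6, -0.3, -1.5]
opening: 0.208
grasp_force: 58.8
time_s: 17.95
tool_pos: [0.4647, 0.0542, 0.0985]
orientation: [-2.133, -2.306, 0.001]
force: [-1.4, 0.6, -1.1]
opening: 0.205
grasp_force: 58.8
[0.01, 0.0, 0.07, -0.01, -0.0, -0.0]
```

Lower until contact is felt.

```bash
python3 -m handwheel '[[0,0,0.06,0,0,0],[0,0,0.06,0,0,0],[0,0,0.06,0,0,0]]';python3 -m handwheel '[[0,0,0.05,0,0,0],[0,0,0.05,0,0,0],[0,0,0.05,0,0,0]]'
```

```text
time_s: 18.2
tool_pos: [0.4648, 0.0542, 0.097]
orientation: [2.133, 2.307, -0.0]
force: [-0.2, 0.3, -1.0]
opening: 0.207
grasp_force: 58.8
time_s: 18.45
tool_pos: [0.4653, 0.0542, 0.0962]
orientation: [2.132, 2.306, 0.001]
force: [-1.6, 1.2, 7.1]
opening: 0.209
grasp_force: 59.7
```

Contact. Release, withdraw upward and look.

```bash
python3 -m handwheel '[[0,0,0,0,0,0],[0,0,0,0,0,0],[0,0,0,0,0,0],[0,0,0,0,0,0],[0,0,0,0,0,0]]' 60;python3 -m handwheel '[[0,0,-0.5,0,0,0],[0,0,-1.5,0,0,0],[0,0,-2.5,0,0,0],[0,0,-3.5,0,0,0],[0,0,-4.5,0,0,0]]'; python3 -m handwheel '[[1,0,-1,0,0,0],[2,0,-2,0,0,0],[2,0,-2,0,0,0],[2,0,-2,0,0,0]]'; python3 - <<'E'
from h import *
a=robot.snapshot("wrist");b=robot.snapshot("side");s=robot.snapshot("scene")
cv2.imwrite("pics/f.png",np.vstack([np.hstack([cv2.resize(s[180:290,165:315],(400,293)),cv2.resize(b[160:270,215:365],(400,293))]),cv2.resize(a[150:260,100:400],(800,293))]))
print(robot.read_state()["force"])
E
```

```text
time_s: 18.87
tool_pos: [0.4648, 0.0542, 0.0954]
orientation: [-2.133, -2.306, 0.0]
force: [-0.2, 0.2, -0.2]
opening: 0.767
grasp_force: 0.0
time_s: 19.28
tool_pos: [0.4645, 0.0542, 0.2319]
orientation: [-2.133, -2.306, 0.0]
force: [0.8, -0.2, -0.4]
opening: 0.766
grasp_force: 0.0
time_s: 19.62
tool_pos: [0.4603, 0.115, 0.2916]
orientation: [2.129, 2.307, 0.003]
force: [-0.3, -0.3, -1.0]
opening: 0.764
grasp_force: 0.0
[-0.94390949 -0.17017145 -0.3516788 ]
```

View pics/f.png

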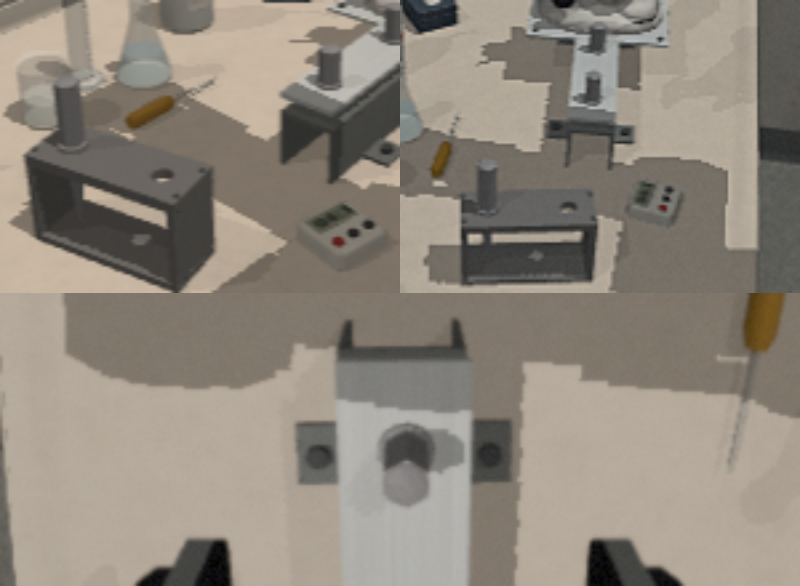

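The picture shows the bolt standing with its collar on the plate at about (407,450), the tongue flush with the rail, and the drift upright in its seat at about (68,115). Everything else is in its place.

```bash
python3 -c "
from workcell import robot
print(robot.hand_in())"
```

```text
the job is handed in; nothing more can be done
None
```

The job is done and handed in: the bores are in line, the drift is back in its rack seat, and the bolt stands through both bores with its collar on the plate, at about 20 s of the 64 s allowed.

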